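# Sort the stray tea scoops, then hold the rack's telescoping handle at its second stop

### The arm

A 6-joint arm with a two-finger parallel gripper is mounted at the origin on the work surface. World frame = base frame: x ahead of the robot, y to its left, z up, the work surface at z = 0. Lengths are in mm, angles in rad, forces in N, time in s.
With the tool pointing down it reaches from about 275 to 750 mm from the base axis. Payload 10.2 kg.
Tool frame: the origin (TCP) lies midway between the tips of the shut fingers; the grasp point (between the pads) lies 19 mm behind it; z points along the fingers, y is the line along which they close (so a half turn about z gives the same grasp; the last joint's range is limited). The gripper opens to 85 mm and grips with 20 to 120 N. Pads are 22 mm wide; open, the fingers measure 114 mm over their backs; the gripper's body (76 mm by 85 mm) begins 54 mm behind the grasp point. The pads swing forward as they close: fully open they stand 13 mm farther back than shut.
Start: joints at [-1.483, 0.313, 1.498, -0, 1.331, -0.223], TCP at [160.543, -499.857, 231.294] pointing down, gripper open.
Joint ranges: [-2.94, 2.94], [-0.97, 2.17], [0.19, 2.56], [-1.23, 4.37], [0.02, 3.11], [-2.88, 2.88]. Speed limits (rad/s): [2.39, 2.39, 3.01, 3.14, 3.14, 3.14].

### API

Orientations are given as a rotation vector (axis times angle).
In Python, from bench import bot gives the robot as it stands. The module is installed in compiled form; this text tells all that it offers.
- The arm moves only by the shell command python3 -m handwheel 'ROWS' [FORCE]. ROWS is JSON, a list of rows, each a list of 7 numbers: the shift along the tool's x, y, z as a fraction of full scale, then the turn, a rotation vector about the tool's x, y, z as a fraction of full scale, then the opening, from 0 (shut) to 1 (fully open). A call has 1 to 12 rows; each row shifts and turns the commanded pose from where the row before left it, along the tool's axes as they then stand; what a row does not reach is not made up. Full scale, the value 1, is 0.04 m for a shift and 5 degrees for a turn. A row lasts 1/12 s, in which the tool goes at most 41.7 mm and 7.16 degrees, less where a joint would pass 70% of its speed; a pose out of reach is approached as far as the arm can. A call with a number of a shift or a turn outside -1 to 1 is refused whole. A call with a gripper value outside its range is refused whole. The fingers move at their own pace and stop on an object; FORCE is the grip in N (left out, the last holds). Time passes only in rows, so rows that do not move let the fingers close. It gives the time, the measured TCP pose, the force, the opening and the grip force at its end, in the units of the state.
- bot.get_obs(): the state, without advancing time (a new reading comes with each control period).
- bot.camera(name): name is "side" or "top"; returns a dict with "pixels" (400x640x3 uint8, blue, green, red), "depth" (400x640 float32, mm along the optical axis (not along the pixel's ray), 0 where there is no reading), "mtx" (3x3 intrinsics, pixels), "k1" (the pictures are not rectified: a ray, as slopes to the right and down, at radius r is drawn at 1 + k1 r^2 times it, then the intrinsics apply), "R" (3x3) and "t" (3): a world point X has camera coordinates R X + t. Camera axes: x right, y down, z forward; pixel columns grow to the right and rows downward; lengths in mm; the calibration is good to about 2 mm. A picture is of the moment at which its call begins.
- bot.sign_off(): hands the job in; it is judged then, once.
The state is a dict: "clock": time; "joints": joint angles; "joint_velocities": joint speeds; "joint_torque": joint torques, N m; "tool_pos": TCP position; "tool_rot": TCP orientation; "force": force on the tool from outside, world axes, zero at the start; "moment": the same for the moment, N m; "opening": opening from 0.0 (shut) to 1.0 (fully open); "grasp_force": force on a finger pad.
Only numpy, scipy, OpenCV 4.12 (cv2) and the standard library are available. Lean on these libraries where they do the work, as an engineer would, in place of code of your own. Each camera call takes 0.05 s, during which the arm holds its last target. There are 200 camera calls.

### The job

Lay the two stray bamboo scoops flat and centred in the empty end slots that suit their lengths: the long one across the wide-set slats, the short one across the close-set slats. Then squeeze the orange button on the black grip of the rack's telescoping handle, pull it straight up past the first stop to the second and last stop, and finish still gripping it there, fully extended, so that I can fit the hanging clip. Leave the other scoops, the bowl, the whisk holder and the tin where they are.

Things in the scene. Friction and masses are not known exactly. Their poses are not given: they have to be found in the camera images.
- rack: Heavy maple scoop rack, does not move; base 170 x 334 x 10 mm. Origin: under its middle, on the table; x runs along the slots, y across, z up. Slat tops are 35 mm high, teeth between slots 13 mm higher; slots 26 mm wide, 54 mm apart, open between slats. Long slots at y = -135 (empty), -81, -27 mm, short ones at 85, 139 (empty). Telescoping handle at x 0, y 33 mm, its sleeve 30 mm wide, 70 mm high.
- slot_long (a point): Centre of the empty long slot, at slat-top height (35 mm): where the underside centre of the long scoop belongs. Its slats, 12 mm thick, stand at x = -60 and +60 mm from here (rack axes).
- slot_short (a point): Centre of the empty short slot, at slat-top height (35 mm): where the underside centre of the short scoop belongs. Its slats, 12 mm thick, stand at x = -32 and +32 mm from here.
- grip: Black grip block of the telescoping handle, 26 x 26 x 38 mm high (x, y, z), axes as the rack's; origin at its centre, 111 mm above the table when home. Moves only straight up: first stop 50 mm above home (there the middle tube comes along, the pull rises to about 5 N), second and last stop, hard, 100 mm above home. Weighs 0.15 kg, sinks back when let go. Locked at home until the button is pressed.
- grip_center (a point): Centre of the black grip block (grip's origin). Grip from above across its y faces. The lock's brass lip on the sleeve, top 88 mm above the table, reaches 16 mm to +y of this axis: keep fingertips above 90 mm when gripping.
- button (a joint): Travel of the orange release button, m: 0 out, 0.005 fully pressed (about 6 N), which frees the handle; press it fully before pulling. The button, 18 mm wide, 26 mm high, is centred on the grip's +y face, stands 7 mm proud (2 mm pressed) and moves towards -y. Pinching block and button together along y presses it: 33 mm wide out, 28 mm pressed.
- scoop_long: Long stray bamboo scoop, 180 mm long (x), handle 12 mm wide (y) and 10 mm thick, the last 26 mm at +x is the 18 mm wide scoop end; 30 g. Lies flat on the table; origin at the centre of its underside. Either way round in the slot is fine.
- scoop_short: Short stray bamboo scoop, like the long one but 110 mm long; 20 g. Origin at the centre of its underside.
- rest_long_a: Long scoop already in the rack's slot at y = -81 mm; leave it. Origin at the centre of its underside.
- rest_long_b: Long scoop already in the rack's slot at y = -27 mm; leave it. Origin as above.
- rest_short: Short scoop already in the rack's slot at y = 85 mm; leave it. Origin as above.
- tea_bowl: Blue-glazed tea bowl, 116 mm across, 72 mm high, standing on the table; leave it. Origin at its underside centre.
- whisk_holder: Matte black whisk holder with bamboo whisk, 68 mm across, 150 mm high; leave it. Origin at its underside centre.
- tin_caddy: Cylindrical tin tea caddy, 69 mm across, 86 mm high; leave it. Origin at its underside centre.
Things that resemble listed ones, but are neither listed nor needed, are in the scene too. What is shaped like the scoop_long but pink, red or turquoise is not meant.

How it is judged:
By the outcome, as a careful person would: the job done as asked, in the order asked, and still so for the second after the job is handed in, while the arm keeps its last pose, push and grip.
It also fails if it takes over 58 s, if anything falls off the work surface, if the arm or the gripper's body presses on something with over 40 N, if the wrist force passes 120 N, or if a joint passes its speed limit or range.

## Working session

There is one attempt and no reset: what is moved stays moved. The work goes in short steps, Python scripts to look and compute and a shell command to move; the robot and the scene stay as the last step left them, time stands still between calls to the robot, and variables do not carry over. Pictures are saved under pics/ and viewed, at most 12 in all, crops included, and the job is handed in when it is done.

```bash
mkdir -p pics; cat > h.py <<'E'
import numpy as np, cv2
from bench import bot
def cam(n,save=None):
    c=bot.camera(n)
    if save: cv2.imwrite('pics/'+save,c['pixels'])
    return c
def ray(c,uv):
    K=np.array(c['mtx'],float); uv=np.atleast_2d(np.array(uv,float))
    p=cv2.undistortPoints(uv.reshape(-1,1,2),K,np.array([c['k1'],0,0,0,0],float)).reshape(-1,2)
    R=np.array(c['R']);t=np.array(c['t']).ravel()
    d=np.c_[p,np.ones(len(p))]@R
    return -R.T@t,d
def onplane(c,uv,z):
    o,d=ray(c,uv); return o+d*((z-o[2])/d[:,2])[:,None]
def proj(c,X):
    R=np.array(c['R']);t=np.array(c['t']).ravel()
    r=cv2.Rodrigues(R)[0]
    return cv2.projectPoints(np.atleast_2d(np.array(X,float)),r,t,np.array(c['mtx'],float),np.array([c['k1'],0,0,0,0],float))[0].reshape(-1,2)
def cloud(c):
    h,w=c['depth'].shape; v,u=np.mgrid[:h,:w]
    o,d=ray(c,np.c_[u.ravel(),v.ravel()])
    return (o+d*c['depth'].reshape(-1,1)).reshape(h,w,3)
E
python3 - <<'E'
from h import *
for n in('top','side'):
    c=cam(n,n+'0.png'); np.savez(n+'0.npz',**c); print(n,c['mtx'],c['k1'],c['R'],c['t'])
o=bot.get_obs();print(o)
E
```

```text
top [[376.80911368   0.         315.66329245]
 [  0.         376.80911368 201.54332532]
 [  0.           0.           1.        ]] 0.012441126314507257 [[ 0.02330289 -0.99963806 -0.01344326]
 [-0.98874244 -0.02105671 -0.14813849]
 [ 0.1478018   0.01674398 -0.98887525]] [-112.28318557  525.45683816  993.13881171]
side [[442.25289667   0.         328.57071355]
 [  0.         442.25289667 201.53547977]
 [  0.           0.           1.        ]] -0.04277925348462697 [[ 9.05153252e-01 -4.25084840e-01 -6.84274887e-04]
 [-3.27798193e-01 -6.96969513e-01 -6.37794515e-01]
 [ 2.70639861e-01  5.77526083e-01 -7.70206264e-01]] [-511.60995932  155.18214922 1230.73858271]
{'clock': 0.1, 'joints': array([-1.48338299e+00,  3.13403076e-01,  1.49835668e+00, -2.28167528e-05,
        1.33097226e+00, -2.23373301e-01]), 'joint_velocities': array([-6.07196491e-05, -2.47737996e-03, -1.07797856e-03,  6.20912214e-04,
        1.75801617e-03,  4.93448875e-04]), 'joint_torque': array([ 3.69972709e-03, -4.12897038e+01, -2.60137957e+01, -7.98929204e-05,
        3.05663190e-03, -1.05768844e-06]), 'tool_pos': array([ 160.52537424, -499.62315375,  230.78934137]), 'tool_rot': array([-3.10261292e+00, -4.86052444e-01, -8.68101569e-05]), 'force': array([-0.34432648,  0.08750414, -0.26321826]), 'moment': array([-0.0424407 ,  0.04085178, -0.01087777]), 'grasp_force': 0.0, 'opening': 1.0013588901702999}
```

View pics/top0.png

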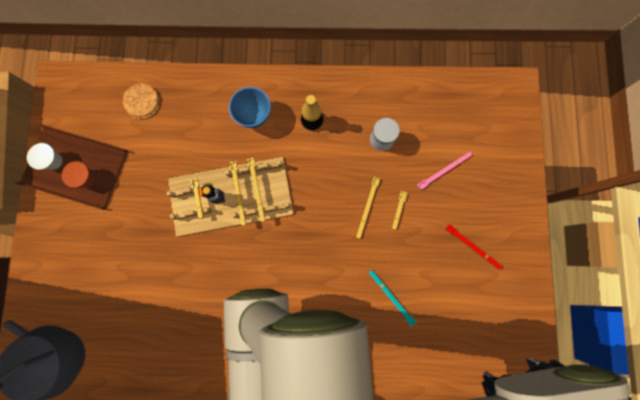

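View pics/side0.png

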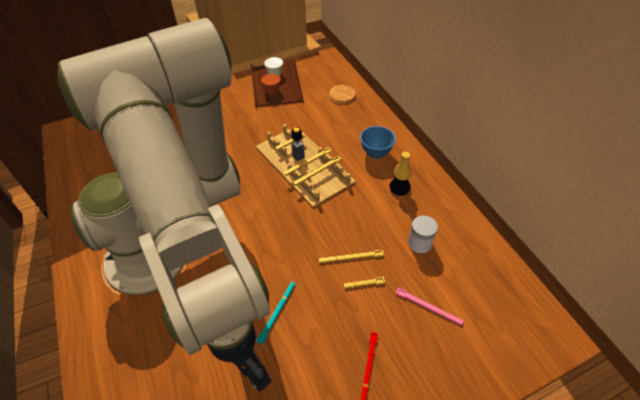

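Top view: the long stray scoop is at about (369,208) and the short one at (400,210). The rack is centred near (231,197), with its handle at (210,192) and the orange button facing left (+y). The empty long slot is at the right end (~280) and the empty short slot at the left end (~178). The side view agrees.

```bash
cat > m.py <<'E'
from h import *
def rect(P):
    P=np.array(P,np.float32); (cx,cy),(w,h),a=cv2.minAreaRect(P)
    b=cv2.boxPoints(((cx,cy),(w,h),a)); e=[b[1]-b[0],b[2]-b[1]]; L=max(e,key=np.linalg.norm)
    return np.array([cx,cy]),sorted((w,h)),np.degrees(np.arctan2(L[1],L[0]))%180
def stray(c,ymin=-900,ymax=900,z=5):
    hsv=cv2.cvtColor(c['pixels'],cv2.COLOR_BGR2HSV)
    m=cv2.inRange(hsv,(19,110,120),(34,255,255))
    out=[]
    for k in cv2.findContours(m,cv2.RETR_EXTERNAL,cv2.CHAIN_APPROX_NONE)[0]:
        if cv2.contourArea(k)<30: continue
        P=onplane(c,k.reshape(-1,2),z)[:,:2]; r=rect(P); out.append((r,k.reshape(-1,2).mean(0).round()))
    return out
E
python3 - <<'E'
from m import *
for n in('top','side'):
    c=dict(np.load(n+'0.npz')); print(n)
    for (ce,s,a),uv in stray(c,z=8): print(uv,ce.round(1),np.round(s,1),round(a,1))
    X=cloud(c); ok=c['depth']>0
    # table z check
    print('tablez',np.median(X[...,2][ok&(abs(X[...,2])<15)]))
    box=ok&(X[...,0]>300)&(X[...,0]<700)&(X[...,1]>-150)&(X[...,1]<330)
    m=box&(X[...,2]>6)&(X[...,2]<14)
    u8=cv2.morphologyEx(m.astype(np.uint8),cv2.MORPH_OPEN,np.ones((2,2)))
    k=max(cv2.findContours(cv2.morphologyEx(u8,cv2.MORPH_CLOSE,np.ones((9,9))),0,1)[0],key=cv2.contourArea)
    ce,s,a=rect(onplane(c,k.reshape(-1,2),10)[:,:2]); print('rack',ce,s,a)
    for lo,hi in((95,140),):
        q=X[box&(X[...,2]>lo)&(X[...,2]<hi)]; print('high',len(q),q.mean(0), q[:,2].max())
    hsv=cv2.cvtColor(c['pixels'],cv2.COLOR_BGR2HSV)
    o=cv2.inRange(hsv,(5,180,200),(18,255,255))&(box*255).astype(np.uint8)
    v,u=np.nonzero(o&((X[...,2]>85)*255).astype(np.uint8)); print('orange',len(u),u.mean(),v.mean(),X[v,u].mean(0))
    cv2.imwrite(f'pics/{n}crop.png',cv2.resize(c['pixels'][140:250,150:310] if n=='top' else c['pixels'][110:220,240:400],None,fx=4.5,fy=4.5,interpolation=cv2.INTER_CUBIC))
E
```

```text
top
[399. 210.] [ 513.6 -334.6] [ 18.9 107.7] 165.8
[603. 294.] [ 332.5 -849.3] [241.7 569.7] 174.2
[190. 201.] [529.6 266.1] [ 79.2 117.4] 11.4
[367. 207.] [ 519.3 -247.4] [ 19.4 178.2] 164.1
[235. 199.] [553.5 127.1] [ 68.4 176.6] 177.6
[256. 189.] [566.   67.3] [ 26.3 182.9] 15.0
[310. 108.] [811.6 -73. ] [45.4 70. ] 15.6
tablez -0.46174389776831504
rack [540.73974609 139.64549255] [169.44447326660156, 331.89849853515625] 102.23962
high 170 [535.44183672 172.65074234 123.07883345] 132.52722969111085
orange 13 200.76923076923077 191.30769230769232 [534.95873297 188.71286678 124.14957101]
side
[365. 282.] [ 512.3 -332.6] [ 19.3 107.7] 162.9
[351. 256.] [ 517.7 -246.6] [ 19.3 178.5] 164.3
[330. 188.] [572.    8.2] [41.7 48.7] 8.8
[117. 187.] [-33.3 302.3] [27.7 71. ] 82.3
[318. 177.] [556.3  64. ] [21.8 41.6] 14.2
[316. 170.] [567.8 107.7] [ 43.  187.7] 13.1
[403. 166.] [828.7  -2.2] [ 48.2 126.3] 58.2
[304. 162.] [554.8 157.8] [ 50.5 187.3] 7.7
[282. 142.] [512.6 276.5] [57.1 69.4] 15.1
tablez 1.5212629579607437
rack [541.57043457 135.53186035] [171.462158203125, 336.4364318847656] 102.29464
high 130 [532.27900254 168.21194492 119.72153446] 136.42549838138962
orange 4 296.0 129.0 [534.96043953 173.70703402 132.35174071]
```

View pics/topcrop.png

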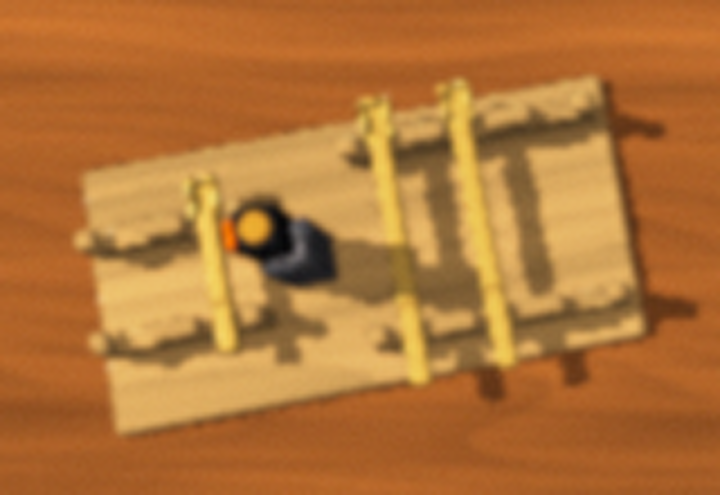

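Top crop: the rack's two empty end slots are visible at the far left (short, ~100,290) and far right (long, ~570,210). The orange button is at (228,235), on the +y side of the grip. All measured sizes match the given ones: base 170x334, scoops 178 and 108, grip where the rack pose puts it.

```bash
cat > p.py <<'E'
import sys
from h import *
from scipy.spatial.transform import Rotation as Ro
C=np.array([541.,137.5]); A=np.radians(12.27); M=np.array([[np.cos(A),-np.sin(A)],[np.sin(A),np.cos(A)]])
def rk(x,y): return C+M@np.array([x,y])
def go(x,y,z,yaw):
    o=bot.get_obs(); R=Ro.from_rotvec(o['tool_rot']); p=o['tool_pos']
    T=Ro.from_euler('z',yaw,degrees=True)*Ro.from_euler('x',180,degrees=True)
    tr=(R.inv()*T).as_rotvec(degrees=True)
    d=np.array([x,y,z])-p
    print('t',o['clock'],'at',p.round(1),'F',np.round(o['force'],1),'op',round(o['opening'],3),'g',round(o['grasp_force'],1),'j',o['joints'].round(2))
    print('turn/5deg',(tr/5).round(2),'shift/40 in target axes',(T.inv().apply(d)/40).round(3),'in current',(R.inv().apply(d)/40).round(3))
if __name__=='__main__': go(*map(float,sys.argv[1:5]))
E
python3 - <<'E'
from p import *
print(rk(0,-135),rk(0,139),rk(0,33))
go(518.5,-247,120,-15.8)
E
```

```text
[569.69003493   5.5838073 ] [511.45988997 273.32482063] [533.98688035 169.74618044]
t 0.1 at [ 160.5 -499.6  230.8] F [-0.3  0.1 -0.3] op 1.001 g 0.0 j [-1.48  0.31  1.5  -0.    1.33 -0.22]
turn/5deg [-0.01  0.    6.72] shift/40 in target axes [ 6.892 -8.514  2.77 ] in current [10.451 -3.273  2.776]
```

```bash
python3 -m handwheel '[[0,0,0,0,0,0.84,1],[0,0,0,0,0,0.84,1],[0,0,0,0,0,0.84,1],[0,0,0,0,0,0.84,1],[0,0,0,0,0,0.84,1],[0,0,0,0,0,0.84,1],[0,0,0,0,0,0.84,1],[0,0,0,0,0,0.84,1]]' 30
python3 -m handwheel '[[0.46,-0.57,0.18,0,0,0,0.6],[0.46,-0.57,0.18,0,0,0,0.6],[0.46,-0.57,0.18,0,0,0,0.6],[0.46,-0.57,0.18,0,0,0,0.6],[0.46,-0.57,0.18,0,0,0,0.6],[0.46,-0.57,0.18,0,0,0,0.6],[0.46,-0.57,0.18,0,0,0,0.6],[0.46,-0.57,0.18,0,0,0,0.6],[0.46,-0.57,0.18,0,0,0,0.6],[0.46,-0.57,0.18,0,0,0,0.6]]'
python3 p.py 518.5 -247 120 -15.8
```

```text
clock: 0.77
tool_pos: [160.5, -499.7, 230.9]
tool_rot: [-3.11, 0.437, 0.0]
force: [0.9, 0.1, -0.5]
opening: 1.001
grasp_force: 0.0
clock: 1.6
tool_pos: [400.6, -329.4, 158.7]
tool_rot: [-3.111, 0.432, 0.001]
force: [0.2, -0.2, 0.8]
opening: 0.599
grasp_force: 0.0
t 1.6 at [ 400.6 -329.4  158.7] F [ 0.2 -0.2  0.8] op 0.599 g 0.0 j [-0.91  0.37  1.62  0.    1.15  0.93]
turn/5deg [-0.  0.  0.] shift/40 in target axes [ 2.275 -2.784  0.968] in current [ 2.276 -2.784  0.968]
```

```bash
python3 -m handwheel '[[0.45,-0.56,0.2,0,0,0,0.6],[0.45,-0.56,0.2,0,0,0,0.6],[0.45,-0.56,0.2,0,0,0,0.6],[0.45,-0.56,0.2,0,0,0,0.6],[0.45,-0.54,0.2,0,0,0,0.6],[0,0,0.5,0,0,0,0.6],[0,0,0.5,0,0,0,0.6],[0,0,0.5,0,0,0,0.6],[0,0,0.5,0,0,0,0.6],[0,0,0,0,0,0,0.6],[0,0,0,0,0,0,0.6]]'
python3 p.py 518.5 -247 4 -15.8; python3 - <<'E'
from m import *
for n in('top','side'):
    c=cam(n,n+'1.png')
    for (ce,s,a),uv in stray(c,z=8):
        if ce[1]<-200: print(uv,ce.round(1),np.round(s,1),round(a,1))
E
```

```text
clock: 2.52
tool_pos: [516.2, -247.8, 38.9]
tool_rot: [-3.111, 0.432, 0.003]
force: [-0.1, -0.2, 0.2]
opening: 0.596
grasp_force: 0.0
t 2.5167 at [ 516.2 -247.8   38.9] F [-0.1 -0.2  0.2] op 0.596 g 0.0 j [-0.65  0.63  1.55  0.    0.96  1.19]
turn/5deg [-0.01  0.02  0.  ] shift/40 in target axes [ 0.051 -0.034  0.872] in current [ 0.052 -0.034  0.871]
[596. 292.] [ 316.7 -870.1] [249.6 570.9] 179.4
[364. 283.] [ 511.5 -335.1] [ 19.9 109. ] 166.0
[334. 258.] [ 473.2 -232. ] [15.2 84.9] 163.1
[372. 254.] [ 575.7 -262. ] [19.9 57.8] 159.5
```

```bash
python3 -m handwheel '[[0.05,-0.03,0.3,0,0,0,0.6],[0,0,0.3,0,0,0,0.6],[0,0,0.26,0,0,0,0.6],[0,0,0,0,0,0,0],[0,0,0,0,0,0,0],[0,0,0,0,0,0,0],[0,0,0,0,0,0,0],[0,0,0,0,0,0,0],[0,0,0,0,0,0,0]]' 30
python3 p.py 518.5 -247 4 -15.8
```

```text
clock: 3.37
tool_pos: [518.9, -247.5, 5.2]
tool_rot: [3.112, -0.432, 0.001]
force: [-0.1, -0.6, 0.8]
opening: 0.125
grasp_force: 30.7
t 3.3667 at [ 518.9 -247.5    5.2] F [-0.1 -0.6  0.8] op 0.125 g 30.7 j [-0.65  0.69  1.56  0.    0.89  1.2 ]
turn/5deg [ 0.   -0.01  0.  ] shift/40 in target axes [-0.013 -0.01   0.031] in current [-0.013 -0.01   0.031]
```

```bash
python3 -m handwheel '[[0,0,-0.3,0,0,0,0],[0,0,-0.5,0,0,0,0],[0,0,-0.6,0,0,0,0],[0,0,-0.6,0,0,0,0],[0,0,-0.5,0,0,0,0],[0,0,0,0,0,-0.7,0],[0,0,0,0,0,-0.7,0],[0,0,0,0,0,-0.7,0],[0,0,0,0,0,-0.7,0],[0,0,0,0,0,-0.7,0],[0,0,0,0,0,-0.7,0],[0,0,0,0,0,-0.7,0]]'
python3 -m handwheel '[[0,0,0,0,0,-0.7,0],[0,0,0,0,0,0,0],[0,0,0,0,0,0,0]]'
python3 p.py 569.7 5.6 105 12.27; python3 - <<'E'
from m import *
z0=float(bot.get_obs()['tool_pos'][2])
for n in('top','side'):
    c=cam(n,n+'2.png')
    for (ce,s,a),uv in stray(c,z=z0+4):
        if ce[1]<-180: print(n,uv,ce.round(1),np.round(s,1),round(a,1))
E
```

```text
clock: 4.37
tool_pos: [518.8, -247.5, 106.0]
tool_rot: [3.132, 0.243, 0.001]
force: [0.2, -0.7, -0.4]
opening: 0.13
grasp_force: 30.6
clock: 4.62
tool_pos: [518.9, -247.5, 105.7]
tool_rot: [3.124, 0.331, 0.001]
force: [-0.5, 0.8, -0.4]
opening: 0.124
grasp_force: 30.6
t 4.6167 at [ 518.9 -247.5  105.7] F [-0.5  0.8 -0.4] op 0.124 g 30.6 j [-0.65  0.54  1.5   0.    1.1   0.71]
turn/5deg [ 0.01 -0.01 -0.03] shift/40 in target axes [ 2.587 -5.912  0.017] in current [ 2.569 -5.919  0.014]
top [598. 290.] [ 325.9 -777.6] [218.3 535.8] 174.3
side [364. 282.] [ 479.9 -382.7] [18.6 99.8] 166.4
side [337. 245.] [ 470.2 -256.8] [13.3 84.6] 13.1
side [374. 222.] [ 589.2 -233. ] [18.5 30. ] 10.5
```

View pics/side2.png

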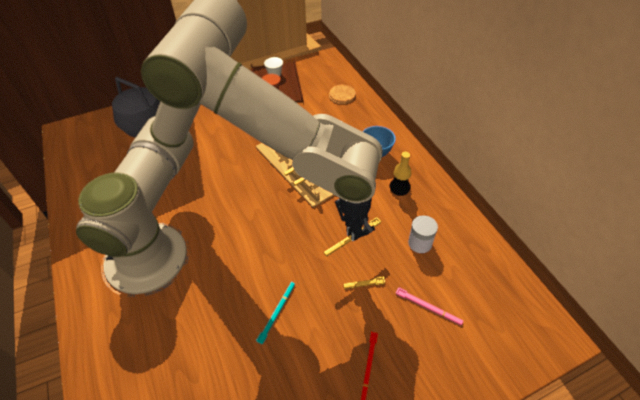

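The scoop is held level, with its ends at about (325,252) and (380,220). Next I check its centring relative to the TCP and move over the slot.

```bash
cat > held.py <<'E'
from m import *
def held(c,z,cx,cy,r=110,zz=4):
    hsv=cv2.cvtColor(c['pixels'],cv2.COLOR_BGR2HSV)
    v,u=np.nonzero(cv2.inRange(hsv,(19,110,120),(34,255,255)))
    P=onplane(c,np.c_[u,v],z+zz)[:,:2]; k=np.hypot(P[:,0]-cx,P[:,1]-cy)<r
    ce,s,a=rect(P[k]); print('held',ce.round(1),np.round(s,1),round(a,1))
E
python3 - <<'E'
from held import *
o=bot.get_obs()['tool_pos'];print(o)
held(cam('side'),o[2],o[0],o[1])
E
python3 -m handwheel '[[0.2,-0.5,0,0,0,0,0],[0.2,-0.5,0,0,0,0,0],[0.2,-0.5,0,0,0,0,0],[0.2,-0.5,0,0,0,0,0],[0.2,-0.5,0,0,0,0,0],[0.2,-0.5,0,0,0,0,0],[0.2,-0.5,0,0,0,0,0],[0.2,-0.5,0,0,0,0,0],[0.2,-0.5,0,0,0,0,0],[0.2,-0.5,0,0,0,0,0],[0.3,-0.5,0,0,0,0,0],[0.25,-0.41,0,0,0,0,0]]'
python3 -m handwheel '[[0,0,0.3,0,0,0,0],[0,0,0.3,0,0,0,0],[0,0,0.1,0,0,0,0],[0,0,0,0,0,0,0],[0,0,0,0,0,0,0]]'
python3 - <<'E'
from p import *; from held import *
go(569.7,5.6,40,12.27)
o=bot.get_obs()['tool_pos']
for n in('side','top'):
    c=cam(n,n+'3.png'); held(c,o[2],o[0],o[1],100)
    print(proj(c,[*rk(-90,-135),45]),proj(c,[*rk(90,-135),45]))
    y,x=(110,240) if n=='side' else (140,150)
    cv2.imwrite(f'pics/{n}3c.png',cv2.resize(c['pixels'][y:y+130,x:x+170],None,fx=4.5,fy=4.5,interpolation=cv2.INTER_CUBIC))
E
```

```text
[ 518.80589551 -247.45057243  105.36432461]
held [ 517.6 -248.5] [ 19.  177.2] 13.1
clock: 5.77
tool_pos: [568.7, 6.7, 105.1]
tool_rot: [-3.124, -0.333, -0.0]
force: [0.4, 0.6, 0.2]
opening: 0.124
grasp_force: 30.6
clock: 6.18
tool_pos: [568.6, 5.0, 77.3]
tool_rot: [3.124, 0.333, 0.0]
force: [0.2, -0.4, -0.7]
opening: 0.126
grasp_force: 30.6
t 6.1833 at [568.6   5.   77.3] F [ 0.2 -0.4 -0.7] op 0.126 g 30.6 j [-0.2   0.57  1.54  0.    1.03  1.16]
turn/5deg [ 0.   -0.   -0.02] shift/40 in target axes [ 0.03  -0.009  0.932] in current [ 0.03  -0.009  0.932]
held [551.2   1. ] [169.7 176.3] 141.8
[[305.15377978 194.15961032]] [[351.85283824 167.68221829]]
held [500.5 -17.3] [30.8 36. ] 12.1
[[283.09242042 217.34499413]] [[271.61324832 154.00011136]]
```

View pics/side3c.png

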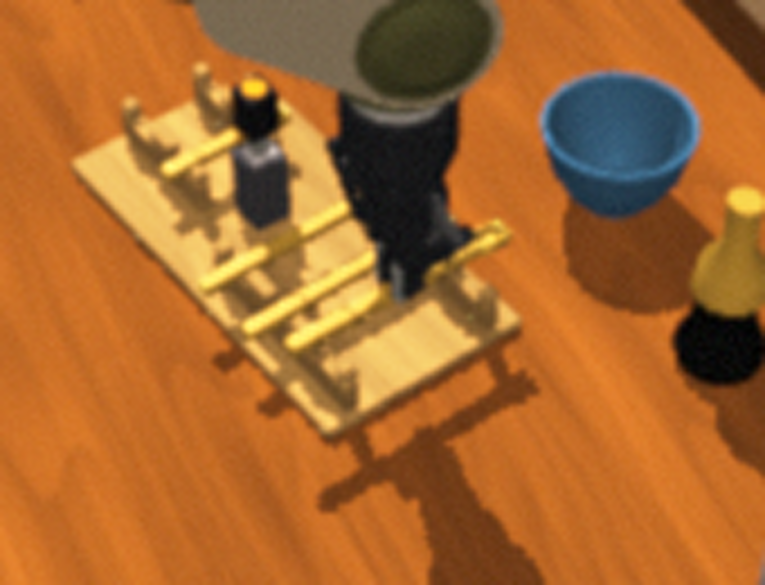

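The held scoop, from (290,340) to (505,232) in the crop, runs parallel to its neighbours and is over the empty end slot. Lowering it.

```bash
python3 -m handwheel '[[0.05,-0.02,0.25,0,0,0,0],[0,0,0.25,0,0,0,0],[0,0,0.2,0,0,0,0],[0,0,0.1,0,0,0,0],[0,0,0.1,0,0,0,0],[0,0,0,0,0,0,0],[0,0,0,0,0,0,0]]'
python3 p.py 570 5.6 40 12.27
```

```text
clock: 6.87
tool_pos: [570.3, 6.4, 40.8]
tool_rot: [3.124, 0.334, 0.0]
force: [0.9, 0.7, -0.1]
opening: 0.128
grasp_force: 30.6
t 6.8667 at [570.3   6.4  40.8] F [ 0.9  0.7 -0.1] op 0.128 g 30.6 j [-0.19  0.62  1.56 -0.    0.95  1.16]
turn/5deg [ 0.   -0.   -0.01] shift/40 in target axes [-0.012  0.017  0.019] in current [-0.012  0.017  0.019]
```

```bash
python3 -m handwheel '[[0,0.01,0.02,0,0,0,0],[0,0,0.02,0,0,0,0],[0,0,0,0,0,0,0]]'
python3 p.py 570 5.6 40 12.27
python3 -m handwheel '[[0,0,0,0,0,0,0.2],[0,0,0,0,0,0,0.35],[0,0,0,0,0,0,0.35],[0,0,0,0,0,0,0.35],[0,0,-0.2,0,0,0,0.35],[0,0,-0.5,0,0,0,0.35],[0,0,-0.5,0,0,0,0.35],[0,0,-0.5,0,0,0,0.35],[0,0,-0.5,0,0,0,0.35],[0,0,0,0,0,0,0.35]]'
python3 p.py 513 -334 120 -15.1
```

```text
clock: 7.12
tool_pos: [570.5, 6.1, 40.1]
tool_rot: [3.124, 0.334, 0.001]
force: [-2.9, 0.5, 9.1]
opening: 0.121
grasp_force: 31.5
t 7.1167 at [570.5   6.1  40.1] F [-2.9  0.5  9.1] op 0.121 g 31.5 j [-0.19  0.62  1.56  0.    0.95  1.16]
turn/5deg [ 0.   -0.   -0.01] shift/40 in target axes [-0.014  0.009  0.004] in current [-0.014  0.009  0.004]
clock: 7.95
tool_pos: [572.1, 5.8, 131.8]
tool_rot: [3.122, 0.334, 0.011]
force: [-0.7, 1.1, 0.9]
opening: 0.349
grasp_force: 0.0
t 7.95 at [572.1   5.8 131.8] F [-0.7  1.1  0.9] op 0.349 g 0.0 j [-0.19  0.5   1.49  0.    1.14  1.16]
turn/5deg [ 0.01 -0.08  5.46] shift/40 in target axes [0.786 8.585 0.294] in current [-3.243  7.988  0.295]
```

```bash
python3 -m handwheel '[[-0.27,0.66,0,0,0,0,0.6],[-0.27,0.66,0,0,0,0,0.6],[-0.27,0.66,0,0,0,0,0.6],[-0.27,0.66,0,0,0,0,0.6],[-0.27,0.66,0,0,0,0,0.6],[-0.27,0.66,0,0,0,0,0.6],[-0.27,0.66,0,0,0,0,0.6],[-0.27,0.66,0,0,0,0,0.6],[-0.27,0.67,0,0,0,0,0.6],[-0.27,0.67,0,0,0,0,0.6],[-0.27,0.67,0,0,0,0,0.6],[-0.27,0.67,0,0,0,0,0.6]]'
python3 -m handwheel '[[0,0,0,0,0,0.78,0.6],[0,0,0,0,0,0.78,0.6],[0,0,0,0,0,0.78,0.6],[0,0,0,0,0,0.78,0.6],[0,0,0.5,0,0,0.78,0.6],[0,0,0.5,0,0,0.78,0.6],[0,0,0.5,0,0,0.78,0.6],[0,0,0.5,0,0,0,0.6],[0,0,0,0,0,0,0.6],[0,0,0,0,0,0,0.6]]'
python3 p.py 513 -333.6 5 -15.2
python3 - <<'E'
from held import *
held(cam('side'),0,572,5.6,110,40)
for n in('side','top'):
    c=cam(n)
    for (ce,s,a),uv in stray(c,z=8):
        if -400<ce[1]<-200: print(n,uv,ce.round(1),np.round(s,1),round(a,1))
    if n=='side':cv2.imwrite(f'pics/side4.png',cv2.resize(c['pixels'][110:240,240:410],None,fx=4.5,fy=4.5,interpolation=cv2.INTER_CUBIC)); np.savez('s4.npz',**c)
    else: cv2.imwrite('pics/top4.png',c['pixels']); np.savez('t4.npz',**c)
E
```

```text
clock: 8.95
tool_pos: [510.4, -333.9, 127.2]
tool_rot: [-3.124, -0.334, 0.0]
force: [0.1, -0.2, 0.6]
opening: 0.601
grasp_force: 0.0
clock: 9.78
tool_pos: [510.7, -332.3, 47.0]
tool_rot: [-3.113, 0.412, 0.002]
force: [0.6, 0.5, 0.1]
opening: 0.599
grasp_force: 0.0
t 9.7833 at [ 510.7 -332.3   47. ] F [0.6 0.5 0.1] op 0.599 g 0.0 j [-0.77  0.69  1.43 -0.    1.03  1.06]
turn/5deg [-0.01  0.02  0.03] shift/40 in target axes [0.063 0.015 1.049] in current [0.065 0.017 1.049]
held [0. 0.] [0. 0.] 0.0
side [353. 284.] [ 484.  -325.9] [15.4 50.6] 162.8
side [380. 280.] [ 553.2 -345.3] [19.5 23.2] 165.2
```

View pics/side4.png

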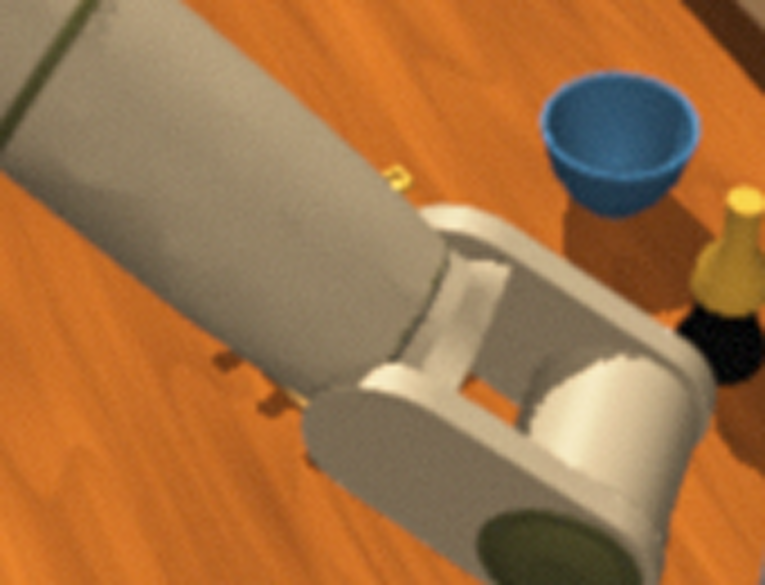

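The arm hides the rack in this view. I'll grasp the short scoop now and check the rack in the top picture.

```bash
python3 -m handwheel '[[0.06,0.02,0.35,0,0,0,0.6],[0,0,0.35,0,0,0,0.6],[0,0,0.34,0,0,0,0.6],[0,0,0,0,0,0,0],[0,0,0,0,0,0,0],[0,0,0,0,0,0,0],[0,0,0,0,0,0,0],[0,0,0,0,0,0,0],[0,0,0,0,0,0,0]]'
python3 -m handwheel '[[0,0,-0.3,0,0,0,0],[0,0,-0.5,0,0,0,0],[0,0,-0.6,0,0,0,0],[0,0,-0.7,0,0,0,0],[0,0,-0.7,0,0,0,0],[0,0,-0.7,0,0,0,0],[0,0,-0.7,0,0,0,0],[0,0,-0.3,0,0,0,0],[0,0,0,0,0,0,0],[0,0,0,0,0,0,0]]'
python3 p.py 511.5 273.3 185 12.27
python3 - <<'E'
from held import *
o=bot.get_obs()['tool_pos']
held(cam('side'),o[2],o[0],o[1],75)
for n in ('top','side'):
    held(cam(n,n+'5.png'),40,570,5.6,96,0)
c=dict(np.load('t4.npz')); held(c,40,570,5.6,96,0)
cv2.imwrite('pics/t4c.png',cv2.resize(c['pixels'][140:250,150:310],None,fx=4.5,fy=4.5,interpolation=cv2.INTER_CUBIC))
E
```

```text
clock: 10.68
tool_pos: [513.5, -334.4, 6.6]
tool_rot: [3.113, -0.412, 0.002]
force: [0.7, 0.3, 4.2]
opening: 0.121
grasp_force: 29.9
clock: 11.52
tool_pos: [513.0, -333.9, 186.1]
tool_rot: [3.114, -0.412, 0.001]
force: [-0.1, -0.2, -0.6]
opening: 0.12
grasp_force: 29.5
t 11.5167 at [ 513.  -333.9  186.1] F [-0.1 -0.2 -0.6] op 0.12 g 29.5 j [-0.77  0.54  1.28  0.    1.32  1.07]
turn/5deg [ 0.01 -0.01 -5.47] shift/40 in target axes [  3.188 -14.84    0.028] in current [ -3.989 -14.646   0.02 ]
held [ 510.3 -336.6] [ 19.5 108.9] 166.9
held [564.7  31.4] [ 84.  178.3] 14.1
held [508.   10.3] [ 68.3 104. ] 104.4
held [565.7  45.4] [106.1 178.9] 7.5
```

View pics/t4c.png

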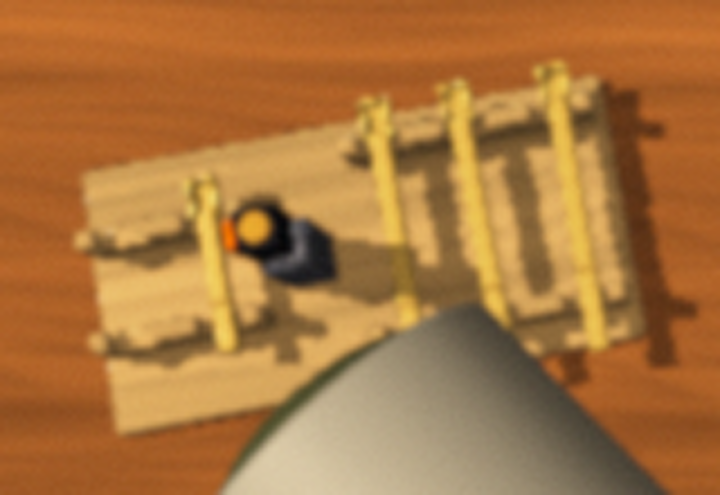

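Top crop: the long scoop now lies across the wide-set slats at x≈575, parallel to and level with its neighbours. Now carrying the short scoop.

```bash
python3 -m handwheel '[[0,0,0,0,0,-0.68,0],[0,0,0,0,0,-0.68,0],[0,0,0,0,0,-0.68,0],[0,0,0,0,0,-0.68,0],[0,0,0,0,0,-0.68,0],[0,0,0,0,0,-0.68,0],[0,0,0,0,0,-0.68,0],[0,0,0,0,0,-0.7,0]]'
python3 -m handwheel '[[0.16,-0.74,0,0,0,0,0],[0.16,-0.74,0,0,0,0,0],[0.16,-0.74,0,0,0,0,0],[0.16,-0.74,0,0,0,0,0],[0.16,-0.74,0,0,0,0,0],[0.16,-0.74,0,0,0,0,0],[0.16,-0.74,0,0,0,0,0],[0.16,-0.74,0,0,0,0,0],[0.16,-0.74,0,0,0,0,0],[0.16,-0.74,0,0,0,0,0],[0.16,-0.74,0,0,0,0,0],[0.16,-0.74,0,0,0,0,0]]'
python3 -m handwheel '[[0.16,-0.74,0,0,0,0,0],[0.16,-0.74,0,0,0,0,0],[0.16,-0.74,0,0,0,0,0],[0.16,-0.74,0,0,0,0,0],[0.16,-0.74,0,0,0,0,0],[0.16,-0.74,0,0,0,0,0],[0.16,-0.74,0,0,0,0,0],[0.16,-0.74,0,0,0,0,0],[0,0,0,0,0,0,0],[0,0,0,0,0,0,0]]'
python3 p.py 511.7 273.5 90 12.27
```

```text
clock: 12.33
tool_pos: [512.8, -333.7, 184.4]
tool_rot: [-3.122, -0.338, 0.002]
force: [-0.4, -0.2, -0.1]
opening: 0.124
grasp_force: 29.5
clock: 13.33
tool_pos: [512.4, 31.0, 184.7]
tool_rot: [-3.123, -0.334, 0.003]
force: [0.4, 0.3, 0.1]
opening: 0.123
grasp_force: 29.5
clock: 14.17
tool_pos: [512.3, 272.6, 184.4]
tool_rot: [3.123, 0.338, -0.003]
force: [0.0, -0.1, 0.6]
opening: 0.121
grasp_force: 29.5
t 14.1667 at [512.3 272.6 184.4] F [ 0.  -0.1  0.6] op 0.121 g 29.5 j [ 0.29  0.47  1.39 -0.    1.28  1.64]
turn/5deg [0.   0.03 0.01] shift/40 in target axes [-0.01  -0.025  2.359] in current [-0.005 -0.026  2.359]
```

```bash
python3 -m handwheel '[[0,-0.03,0.5,0,0,0,0],[0,0,0.6,0,0,0,0],[0,0,0.6,0,0,0,0],[0,0,0.6,0,0,0,0],[0,0,0.4,0,0,0,0],[0,0,0,0,0,0,0],[0,0,0,0,0,0,0]]'
python3 p.py 511.7 273.5 42 12.27
python3 - <<'E'
from held import *
o=bot.get_obs()['tool_pos']
for n in('side','top'):
    c=cam(n,n+'6.png'); held(c,o[2],o[0],o[1],75)
cv2.imwrite('pics/s6c.png',cv2.resize(cv2.imread('pics/side6.png')[80:210,230:400],None,fx=4.5,fy=4.5,interpolation=cv2.INTER_CUBIC))
E
```

```text
clock: 14.75
tool_pos: [512.7, 271.9, 77.3]
tool_rot: [3.124, 0.332, -0.003]
force: [-0.1, 0.4, -0.4]
opening: 0.125
grasp_force: 29.5
t 14.75 at [512.7 271.9  77.3] F [-0.1  0.4 -0.4] op 0.125 g 29.5 j [ 0.29  0.59  1.5  -0.    1.05  1.64]
turn/5deg [ 0.    0.02 -0.03] shift/40 in target axes [-0.015 -0.044  0.883] in current [-0.013 -0.045  0.883]
held [514.6 241.7] [ 74.3 109.7] 12.2
held [511.3 240.1] [ 78.1 130.5] 13.9
```

View pics/s6c.png

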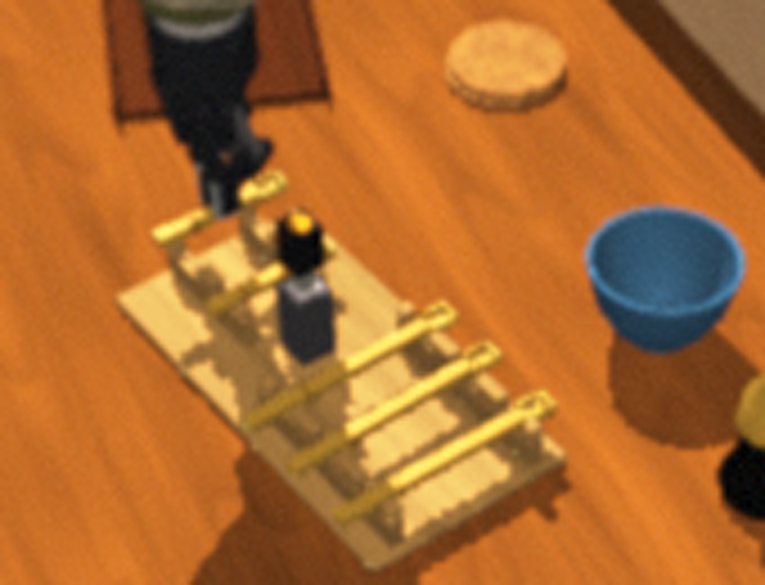

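Side crop: the held short scoop, (155,235) to (285,185), is in line over the close-set end slot. The long scoop sits in place at (345,510) to (550,405). Lowering.

```bash
python3 -m handwheel '[[-0.02,-0.04,0.25,0,0,0,0],[0,0,0.25,0,0,0,0],[0,0,0.2,0,0,0,0],[0,0,0.1,0,0,0,0],[0,0,0.06,0,0,0,0],[0,0,0,0,0,0,0],[0,0,0,0,0,0,0]]'
python3 -m handwheel '[[0,0,0.02,0,0,0,0],[0,0,0.02,0,0,0,0],[0,0,0,0,0,0,0]]'
python3 p.py 511.7 273.5 40 12.27
```

```text
clock: 15.43
tool_pos: [511.8, 274.3, 43.4]
tool_rot: [-3.124, -0.334, -0.0]
force: [-0.4, 0.2, -0.4]
opening: 0.124
grasp_force: 29.5
clock: 15.68
tool_pos: [511.7, 274.3, 41.8]
tool_rot: [-3.124, -0.334, -0.0]
force: [0.6, -0.4, -0.9]
opening: 0.124
grasp_force: 29.5
t 15.6833 at [511.7 274.3  41.8] F [ 0.6 -0.4 -0.9] op 0.124 g 29.5 j [ 0.29  0.64  1.53 -0.    0.97  1.65]
turn/5deg [-0.   -0.   -0.01] shift/40 in target axes [-0.004  0.019  0.044] in current [-0.004  0.019  0.044]
```

```bash
python3 -m handwheel '[[0,0.01,0.015,0,0,0,0],[0,0,0.015,0,0,0,0],[0,0,0,0,0,0,0]]'
python3 p.py 511.7 273.5 40 12.27
```

```text
clock: 15.93
tool_pos: [511.8, 274.2, 41.5]
tool_rot: [-3.123, -0.334, -0.001]
force: [-3.2, 1.9, 8.1]
opening: 0.123
grasp_force: 30.5
t 15.9333 at [511.8 274.2  41.5] F [-3.2  1.9  8.1] op 0.123 g 30.5 j [0.29 0.64 1.53 0.   0.97 1.65]
turn/5deg [-0.   -0.01 -0.01] shift/40 in target axes [-0.006  0.016  0.038] in current [-0.006  0.016  0.038]
```

```bash
python3 -m handwheel '[[0,0,0,0,0,0,0.2],[0,0,0,0,0,0,0.33],[0,0,0,0,0,0,0.33],[0,0,0,0,0,0,0.33],[0,0,-0.3,0,0,0,0.33],[0,0,-0.6,0,0,0,0.33],[0,0,-0.7,0,0,0,0.33],[0,0,-0.7,0,0,0,0.33],[0,0,-0.7,0,0,0,1],[0,0,-0.7,0,0,0,1],[0,0,-0.3,0,0,0,1],[0,0,0,0,0,0,1]]'
python3 p.py 533.8 170.7 195 12.27
python3 - <<'E'
from held import *
c=cam('side','side7.png'); cv2.imwrite('pics/s7c.png',cv2.resize(c['pixels'][80:210,230:400],None,fx=4.5,fy=4.5,interpolation=cv2.INTER_CUBIC))
E
```

```text
clock: 16.93
tool_pos: [512.8, 274.2, 204.6]
tool_rot: [-3.123, -0.334, -0.01]
force: [0.2, -0.1, -0.1]
opening: 0.877
grasp_force: 0.0
t 16.9333 at [512.8 274.2 204.6] F [ 0.2 -0.1 -0.1] op 0.877 g 0.0 j [ 0.29  0.45  1.37 -0.    1.31  1.65]
turn/5deg [-0.01 -0.08 -0.01] shift/40 in target axes [-0.038  2.64   0.239] in current [-0.037  2.64   0.238]
```

View pics/s7c.png

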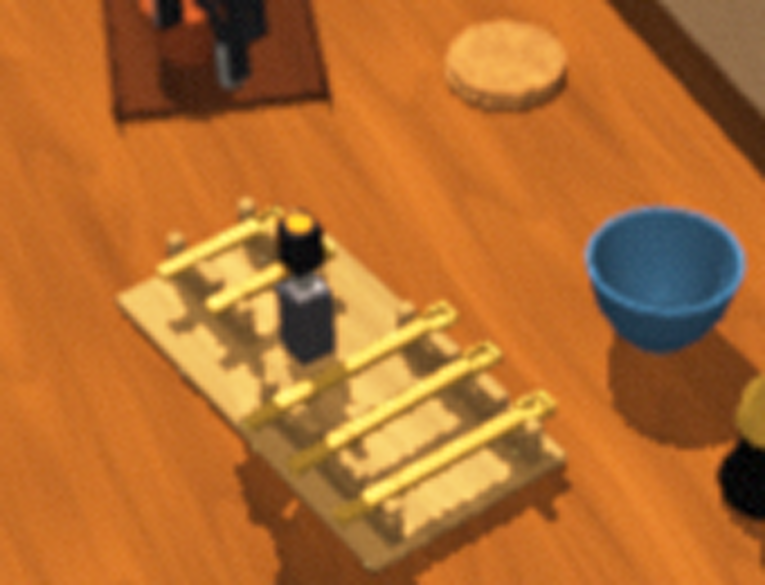

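Side crop: the short scoop lies flat in its end slot, (160,270) to (280,210), parallel to its neighbour. Now the handle.

```bash
python3 -m handwheel '[[0,0.5,0,0,0,0,1],[0,0.6,0,0,0,0,1],[0,0.6,0,0,0,0,1],[0,0.6,0,0,0,0,1],[-0.02,0.34,0,0,0,0,1],[0,0,0.4,0,0,0,1],[0,0,0.4,0,0,0,1],[0,0,0.4,0,0,0,1],[0,0,0,0,0,0,1],[0,0,0,0,0,0,1]]'
python3 p.py 533.8 170.7 96 12.27
python3 - <<'E'
from held import *
from p import rk
c=cam('side','side8.png'); cv2.imwrite('pics/s8c.png',cv2.resize(c['pixels'][90:190,240:370],None,fx=6,fy=6,interpolation=cv2.INTER_CUBIC))
c=cam('top','top8.png')
E
```

```text
clock: 17.82
tool_pos: [532.7, 170.6, 151.7]
tool_rot: [-3.124, -0.334, 0.004]
force: [-0.4, 1.0, -0.4]
opening: 1.0
grasp_force: 0.0
t 17.8167 at [532.7 170.6 151.7] F [-0.4  1.  -0.4] op 1.0 g 0.0 j [0.1  0.46 1.5  0.   1.18 1.46]
turn/5deg [-0.    0.03 -0.01] shift/40 in target axes [0.027 0.004 1.393] in current [0.031 0.004 1.393]
```

View pics/s8c.png

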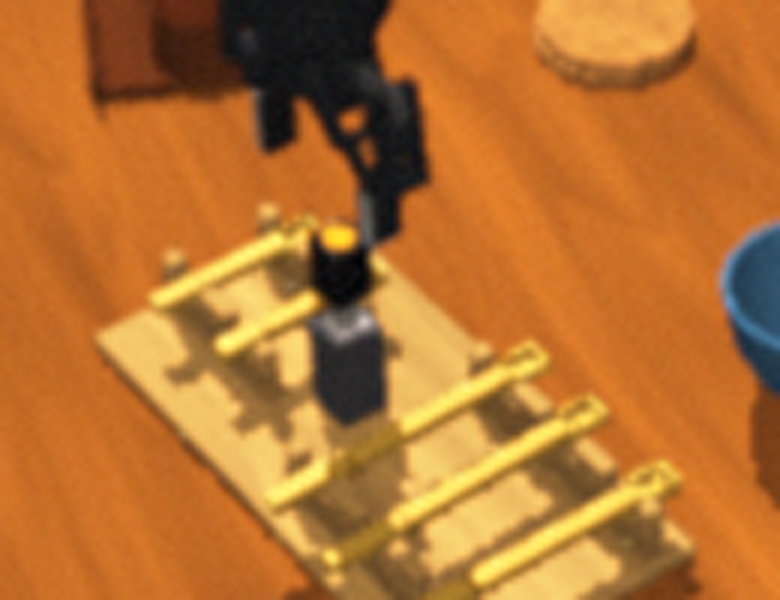

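Crop: the open fingers, with tips at (275,140) and (375,235), straddle the handle top at (340,237). Descending and squeezing.

```bash
python3 -m handwheel '[[0.03,0,0.35,0,0,0,1],[0,0,0.35,0,0,0,1],[0,0,0.35,0,0,0,1],[0,0,0.3,0,0,0,1],[0,0,0,0,0,0,1],[0,0,0,0,0,0,1]]' 60
python3 p.py 533.8 170.7 97 12.27
python3 -m handwheel '[[0,0,0,0,0,0,0.5],[0,0,0,0,0,0,0.5],[0,0,0,0,0,0,0],[0,0,0,0,0,0,0],[0,0,0,0,0,0,0],[0,0,0,0,0,0,0],[0,0,0,0,0,0,0],[0,0,0,0,0,0,0]]' 60
python3 p.py 533.8 170.7 97 12.27
```

```text
clock: 18.42
tool_pos: [534.7, 170.9, 99.2]
tool_rot: [-3.124, -0.334, -0.001]
force: [0.0, -0.5, 0.2]
opening: 1.003
grasp_force: 0.0
t 18.4167 at [534.7 170.9  99.2] F [ 0.  -0.5  0.2] op 1.003 g 0.0 j [0.1  0.53 1.55 0.   1.06 1.46]
turn/5deg [ 0.   -0.01 -0.01] shift/40 in target axes [-0.023 -0.     0.055] in current [-0.023 -0.     0.055]
clock: 19.08
tool_pos: [534.2, 173.6, 100.0]
tool_rot: [-3.119, -0.334, -0.003]
force: [-4.6, 15.8, 10.7]
opening: 0.304
grasp_force: 62.7
t 19.0833 at [534.2 173.6 100. ] F [-4.6 15.8 10.7] op 0.304 g 62.7 j [0.1  0.52 1.55 0.01 1.07 1.46]
turn/5deg [-0.05 -0.02 -0.01] shift/40 in target axes [-0.026  0.069  0.076] in current [-0.026  0.069  0.075]
```

Pinched at about 28 mm, so the button is pressed. I relieve the side load, then pull.

```bash
python3 -m handwheel '[[0,-0.05,-0.02,0,0,0,0],[0,-0.02,0,0,0,0,0],[0,0,0,0,0,0,0],[0,0,0,0,0,0,0]]' 
python3 p.py 533.8 173.5 100 12.27
python3 -m handwheel '[[0,0,-0.1,0,0,0,0],[0,0,-0.1,0,0,0,0],[0,0,-0.1,0,0,0,0],[0,0,-0.1,0,0,0,0],[0,0,-0.1,0,0,0,0],[0,0,0,0,0,0,0]]' 
python3 p.py 533.8 173.5 200 12.27
```

```text
clock: 19.42
tool_pos: [534.1, 174.0, 100.1]
tool_rot: [-3.123, -0.334, -0.002]
force: [-2.6, 3.9, 6.4]
opening: 0.313
grasp_force: 64.3
t 19.4167 at [534.1 174.  100.1] F [-2.6  3.9  6.4] op 0.313 g 64.3 j [0.11 0.52 1.55 0.   1.07 1.46]
turn/5deg [-0.01 -0.01 -0.01] shift/40 in target axes [-0.011  0.01   0.002] in current [-0.011  0.01   0.002]
clock: 19.92
tool_pos: [534.0, 174.0, 119.8]
tool_rot: [-3.123, -0.334, -0.001]
force: [2.2, 5.0, -2.1]
opening: 0.308
grasp_force: 63.5
t 19.9167 at [534.  174.  119.8] F [ 2.2  5.  -2.1] op 0.308 g 63.5 j [0.11 0.5  1.53 0.   1.11 1.46]
turn/5deg [-0.01 -0.01 -0.01] shift/40 in target axes [-0.008  0.01  -2.006] in current [-0.006  0.008 -2.006]
```

It's rising freely with a light pull, so I continue, slowly near the stops.

```bash
python3 -m handwheel '[[0,0,-0.12,0,0,0,0],[0,0,-0.12,0,0,0,0],[0,0,-0.12,0,0,0,0],[0,0,-0.12,0,0,0,0],[0,0,-0.12,0,0,0,0],[0,0,-0.1,0,0,0,0],[0,0,-0.1,0,0,0,0],[0,0,-0.1,0,0,0,0],[0,0,-0.1,0,0,0,0],[0,0,0,0,0,0,0]]' 
python3 -m handwheel '[[0,0,-0.12,0,0,0,0],[0,0,-0.12,0,0,0,0],[0,0,-0.12,0,0,0,0],[0,0,-0.12,0,0,0,0],[0,0,-0.12,0,0,0,0],[0,0,-0.12,0,0,0,0],[0,0,-0.1,0,0,0,0],[0,0,0,0,0,0,0]]' 
python3 p.py 533.8 173.5 200 12.27
```

```text
clock: 20.75
tool_pos: [534.0, 173.9, 159.3]
tool_rot: [-3.123, -0.334, -0.001]
force: [1.2, 4.8, -1.6]
opening: 0.309
grasp_force: 63.7
clock: 21.42
tool_pos: [534.0, 173.9, 192.1]
tool_rot: [-3.123, -0.334, -0.0]
force: [0.4, 5.0, -1.9]
opening: 0.306
grasp_force: 63.7
t 21.4167 at [534.  173.9 192.1] F [ 0.4  5.  -1.9] op 0.306 g 63.7 j [0.11 0.42 1.44 0.   1.27 1.46]
turn/5deg [-0.01 -0.   -0.01] shift/40 in target axes [-0.006  0.008 -0.198] in current [-0.006  0.008 -0.198]
```

```bash
python3 -m handwheel '[[0,0,-0.05,0,0,0,0],[0,0,-0.05,0,0,0,0],[0,0,-0.05,0,0,0,0],[0,0,-0.05,0,0,0,0],[0,0,-0.03,0,0,0,0],[0,0,0,0,0,0,0]]' 
python3 p.py 533.8 173.5 200 12.27
python3 - <<'E'
from h import *
c=cam('side','side9.png'); cv2.imwrite('pics/s9c.png',cv2.resize(c['pixels'][60:190,230:400],None,fx=4.5,fy=4.5,interpolation=cv2.INTER_CUBIC))
E
```

```text
clock: 21.92
tool_pos: [533.8, 173.9, 200.2]
tool_rot: [-3.123, -0.334, 0.001]
force: [1.7, 5.3, -5.9]
opening: 0.305
grasp_force: 63.3
t 21.9167 at [533.8 173.9 200.2] F [ 1.7  5.3 -5.9] op 0.305 g 63.3 j [0.11 0.42 1.43 0.   1.29 1.46]
turn/5deg [-0.02  0.01 -0.01] shift/40 in target axes [-0.003  0.009  0.006] in current [-0.003  0.009  0.006]
```

View pics/s9c.png

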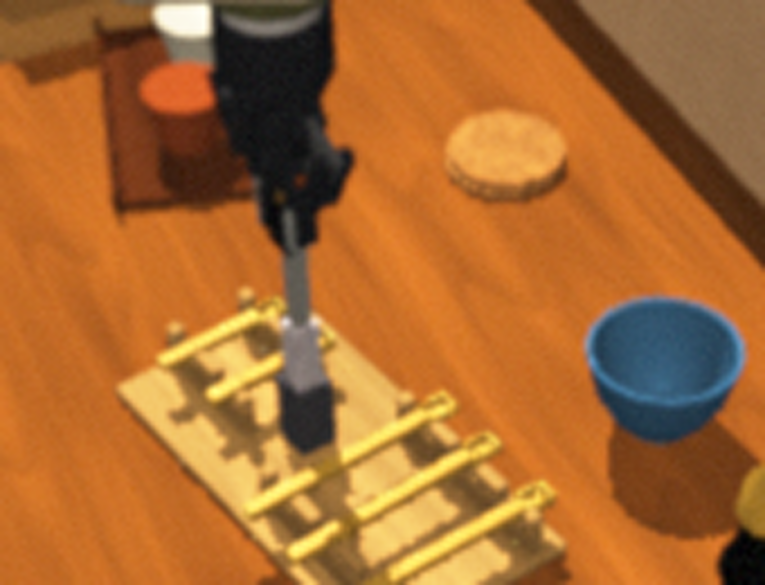

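Crop: both tubes are out, the middle tube at (300,350) and the inner at (295,280), with the grip held. I press lightly up against the last stop.

```bash
python3 -m handwheel '[[0,0,-0.025,0,0,0,0],[0,0,-0.025,0,0,0,0],[0,0,0,0,0,0,0],[0,0,0,0,0,0,0],[0,0,0,0,0,0,0],[0,0,0,0,0,0,0]]' 
python3 p.py 533.8 173.5 200 12.27
```

```text
clock: 22.47
tool_pos: [533.6, 173.9, 200.4]
tool_rot: [-3.122, -0.334, 0.004]
force: [6.6, 5.9, -17.4]
opening: 0.305
grasp_force: 61.9
t 22.4667 at [533.6 173.9 200.4] F [  6.6   5.9 -17.4] op 0.305 g 61.9 j [0.11 0.42 1.43 0.   1.3  1.46]
turn/5deg [-0.02  0.03 -0.01] shift/40 in target axes [0.003 0.011 0.011] in current [0.003 0.011 0.011]
```

```bash
python3 -c "
from bench import bot
print(bot.sign_off())"
```

```text
the job is handed in; nothing more can be done
None
```

The job is handed in: both scoops lie in their end slots, and the arm still grips the handle at its last stop, about 100 mm up with the button squeezed. Nothing else was touched, and it took 22.5 s; no verdict came back.

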